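# Close a bottle with a snap cap in the bench fixture

## Task

Slide the jaw of the bench fixture up until it holds the open amber bottle home in the V-block, and lock it there by turning its wing knob clockwise until tight. Then press the small white snap cap that lies on the table onto the bottle's neck until it clicks, and keep pressing after the click until it is fully home. Leave the other things on the table where they are, and finish while still holding the cap pressed down as hard as it took to snap it on: do not let go.

Things in the scene. Friction and masses are not known exactly. Their poses are not given: they have to be found in the camera images.
- fixture: Bench fixture fixed to the table: aluminium base plate 110 x 280 x 12 mm (its own x, y, z; spans y -135 to +145 mm), origin at the underside below the plate's middle, z up. At its +y end stands a grey 90 degree V-block, open towards -y, top 54 mm above the table; two guide rails run along y on the other half and carry the jaw.
- v_seat (a point): Point on the base plate's top (12 mm above the table) where the middle of the bottle's foot lies when the bottle is home in the V; 75 mm along +y from the fixture's origin.
- jaw (a joint): Sliding jaw's travel in m along the fixture's +y, towards the bottle and the V-block: 0 fully back (starts 0 to 0.020), 0.036 end of the rails; it holds the bottle home in the V at about 0.032. Slides with about 2 N (plus 15 N per m/s) while the knob is loose; locked once the knob is tight. Push it by its knob.
- jaw_face (a point): Middle of the jaw's black nylon face (46 x 26 mm, upright, looking along the fixture's +y), 80 mm ahead of the knob's axis, 40.5 mm above the table; the jaw's top edge is 55.5 mm above the table.
- knob (a joint): Wing knob's angle in rad, growing clockwise seen from above: at 0 the wing lies across the slide (along the fixture's x) and the jaw is free; it starts 0 to 0.25. Its screw presses a brake shoe on the base plate from about 0.5 on, the jaw is locked from 1.1 on, and it stops at 1.6. Takes about 0.1 N m, rising to 0.2 N m as it tightens; stays where it is left.
- knob_grip (a point): On the axis (vertical) of the black wing knob on the jaw, in the middle of the wing's height, 63 mm above the table; this point turns with the knob: its x axis lies along the wing. The wing is 52 mm long, 14 mm thick, 22 mm high (52 to 74 mm above the table); below it, a 14 mm radius boss tops out 40.5 mm above the table.
- bottle: The open amber glass bottle in the fixture: 52 mm diameter, 95 mm tall, about 0.2 kg; straight sides to 58 mm, shoulder to 72 mm, neck 22 mm across with a snap bead of 28 mm at 86 mm height, tapering to 19 mm at the rim. Origin: middle of the foot, z up. Starts standing loose on the base plate 2 to 5 mm short of the V; the jaw's push slides it home.
- bottle_rim (a point): Middle of the bottle's mouth, 95 mm above the bottle's foot.
- cap: The snap cap: small round white plastic cap with ribbed skirt, 38 mm outer diameter, 24 mm tall, 32 g, lying open side down on the table. Origin in the middle of its lower (open) edge, z up. Springy tabs inside it snap over the neck's bead. Home, its inner top rests on the bottle's rim and its lower edge is 74 mm above the bottle's foot.
- cap_top (a point): Middle of the cap's flat top, 24 mm above its lower edge; home, it is 3 mm above the bottle's rim. On the way down the tabs meet the bead 9 mm before home, resistance grows to about 10 N at 3.5 mm before home, drops to almost nothing at the click, then the cap lands firmly on the rim. It centres itself from up to 2 mm off.
- bottle_b: Bystander: finished amber bottle with its cap on, 52 mm diameter, 98 mm tall, standing beside the fixture; origin in the middle of its foot.
- bottle_c: Bystander: a second finished bottle like bottle_b, standing beside it.
- jar_lid: Bystander: flat white jar lid, 62 mm diameter, 14 mm high (wider and lower than the cap), lying on the table; origin in the middle of its underside.
- tape_roll: Bystander: roll of brown packing tape lying flat, 90 mm diameter, 48 mm high, hole 70 mm; origin in the middle of its underside.
- tub: Bystander: open white plastic tub, rim 94 mm diameter, 75 mm high; origin in the middle of its underside.
- box_knife: Bystander: grey box knife lying flat, 150 x 24 x 20 mm; origin in the middle of its underside.
There are look-alikes about, which are no part of the job. Leave any brown look-alike of the cap alone. Leave any red look-alike of the bottle alone.

How it is judged (in metres and radians):
On the way, in this order (a step that is already met when the one before it is completed fails the run):
1. the jaw has been pushed up and the bottle is home in the V (value of joint jaw above 0.0295 m and horizontal distance between bottle and v_seat below 0.0025 m and angle between bottle's own z axis and vertical below 0.09 rad), for 0.1 s.
2. the knob is turned tight with the jaw against the bottle (all of step 1 and value of joint knob above 1.1 rad), for 0.2 s.
3. the cap has snapped past the bead and sits on the rim (value of joint knob above 1.1 rad and value of joint jaw above 0.0295 m and horizontal distance between bottle and v_seat below 0.0025 m and z of cap in the frame of bottle below 0.0755 m and horizontal distance between cap_top and bottle_rim below 0.003 m and angle between the z axis of cap and the z axis of bottle, either way round below 0.09 rad), for 0.2 s.
At the end, for the whole second after the job is handed in: The bottle stands upright in the V (within 2.5 mm), the jaw is against it and its knob tight (over 1.1 rad); the cap is home on the rim (within 1.5 mm), straight and centred; the fingers still hold it pressed down with over 7 N (all of step 3 and angle between bottle's own z axis and vertical below 0.09 rad and contact force between cap and bottle above 7 N and contact force between the fingers and cap above 2 N and linear speed of cap below 0.02 m/s); the arm keeps its last pose, push and grip.
It fails at once if a finished bottle is knocked or moved more than 30 mm (distance of any of bottle_b, bottle_c from where it was at the start of the episode above 0.03 m or angle between any of bottle_b, bottle_c's own z axis and vertical above 0.5 rad).
It fails at once if the lid, tape, tub or knife is moved more than 30 mm or tipped (distance of any of jar_lid, tape_roll, tub, box_knife from where it was at the start of the episode above 0.03 m or angle between any of jar_lid, tape_roll, tub, box_knife's own z axis and vertical above 0.5 rad).
It fails at once if the open bottle is tipped (angle between bottle's own z axis and vertical above 0.35 rad).
It also fails if it takes over 58 s, if anything falls off the work surface, if the arm or the gripper's body presses on something with over 40 N, if the wrist force passes 120 N, or if a joint passes its speed limit or range.

## Robot

A 7-joint arm with a two-finger parallel gripper is mounted at the origin on the work surface. World frame = base frame: x ahead of the robot, y to its left, z up, the work surface at z = 0. Lengths are in m, angles in degrees, forces in N, time in s.
With the tool pointing down it reaches from about 0.4 to 0.925 m from the base axis. Payload 4.1 kg.
Tool frame: the origin (TCP) lies between the finger pads; the fingertips stand 8 mm ahead of it and the grasp point (between the pads) lies 11 mm behind it (env.tip_reach is the distance from the TCP to the fingertips, in m); z points along the fingers, x is the direction in which the jaws open and shut, and the axes are right-handed (so a half turn about z gives the same grasp; the last joint's range is limited). The gripper opens to 85 mm and grips with 20 to 120 N. Pads are 22 mm wide; open, the fingers measure 114 mm over their backs; the gripper's body (76 mm by 85 mm) begins 54 mm behind the grasp point. The pads swing forward as they close: fully open they stand 13 mm farther back than shut.
Start: joints at [65.833, 22.827, 2.584, 88.041, -1.071, 69.15, -2.905], TCP at [0.206, -0.616, 0.239] pointing down, gripper open.
Joint ranges: [-161.44, 161.44], [-28.35, 127.94], [-78.24, 83.42], [0, 140.83], [-78.03, 258.03], [13.02, 114.36], [-168.23, 168.23]. Speed limits (degrees/s): [147.25, 147.25, 180, 180, 180, 180, 180].

## Interface

Orientations are given as a 3x3 rotation matrix whose columns are the frame's x, y, z axes.
In Python, from station import env gives the robot as it stands.
- The arm moves only by the tool arm_command, never from a script. Its argument "rows" is a list of rows, each a list of 2 entries, a list of its own where there are three numbers: the shift along the tool's x, y, z in cm, then the turn about the tool's z in degrees. A call has 1 to 20 rows; each row is the pose to reach, as a shift and turn from the pose measured when the call began, along the tool's axes at that moment; what a row does not reach only later rows make up. A row lasts 1/8 s, in which the tool goes at most 62.5 mm and 10.7 degrees, less where a joint would pass 70% of its speed; a pose out of reach is approached as far as the arm can. A call with a gripper value outside its range is refused whole. "hand" is the closure, from 0 (fully open) to 1 (shut), set as the call begins (left out, the last holds). The fingers move at their own pace and stop on an object; the grip force is fixed at half the most. Time passes only in rows, so rows that repeat a pose let the fingers close. It gives the time, the measured TCP pose, the force and the opening at its end, in the units of the state.
- env.get_obs(): the state, without advancing time (a new reading comes with each control period).
- env.get_image(name): name is "scene" or "top" or "wrist"; returns a dict with "pixels" (400x640x3 uint8, red, green, blue), "K" (3x3 intrinsics, pixels), "camera_from_world" (4x4, takes a point from world to camera coordinates). Camera axes: x right, y down, z forward; pixel columns grow to the right and rows downward; lengths in m; the calibration is good to about 2 mm. A picture is of the moment at which its call begins. There is no depth.
- env.finish_job(): hands the job in, once; it reports no verdict.
The state is a dict: "t": time; "joint_positions": joint angles; "qvel": joint speeds; "joint_efforts": joint torques, N m; "ee_pos": TCP position; "eef_rot": TCP orientation; "ft_force": force on the tool from outside, world axes, zero at the start; "ft_torque": the same for the moment, N m; "gripper_width": finger opening in m.
Only numpy, scipy, OpenCV 4.12 (cv2) and the standard library are available. Lean on these libraries where they do the work, as an engineer would, in place of code of your own. Each camera call takes 0.05 s, during which the arm holds its last target. There are 200 camera calls.

## Working session

There is one attempt and no reset: what is moved stays moved. The work goes in short steps, Python scripts to look and compute and a tool call to move; the robot and the scene stay as the last step left them, time stands still between calls to the robot, and variables do not carry over. Pictures are saved under pics/ and viewed, and the job is handed in when it is done.

Besides the shell and the picture viewer there is one more tool, called after ">>>" by a JSON object that holds its "api" and its "payload". arm_command: Moves the arm, as the interface text tells. Its arguments: {"type":"object","properties":{"rows":{"type":"array","items":{"type":"array"}},"hand":{"type":"number"}},"required":["rows"]}

```bash
mkdir -p pics && cat > h.py <<'E'
import numpy as np, cv2
from station import env
def grab(n, save):
    d=env.get_image(n); cv2.imwrite(f'pics/{save}.png', d['pixels'][:,:,::-1]); 
    np.savez(f'pics/{save}.npz', **{k:np.array(d[k]) for k in ('pixels','K','camera_from_world')}); return d
def load(s): return np.load(f'pics/{s}.npz')
def ray(d,u,v):
    T=d['camera_from_world']; R=T[:3,:3]; c=-R.T@T[:3,3]
    return c, R.T@np.linalg.inv(d['K'])@np.array([u,v,1.])
def onz(d,u,v,z):
    c,r=ray(d,u,v); return c+r*(z-c[2])/r[2]
def proj(d,p):
    T=d['camera_from_world']; q=d['K']@(T[:3,:3]@np.array(p)+T[:3,3]); return q[:2]/q[2]
E
python3 - <<'E'
from h import *
for n in ('scene','top','wrist'):
    d=grab(n,n+'0'); T=d['camera_from_world']; print(n,(-T[:3,:3].T@T[:3,3]).round(3),T[2,:3].round(3),d['K'][0,0])
o=env.get_obs(); print(o['t'],o['ee_pos'],o['eef_rot'],o['ft_force'],o['gripper_width'])
E
```

```text
scene [ 1.3   -0.093  0.71 ] [-0.789  0.11  -0.604] 404.79027157415663
top [0.265 0.028 1.255] [ 0.188  0.015 -0.982] 439.93274364057953
wrist [ 0.276 -0.593  0.374] [-0.277 -0.092 -0.956] 284.29110985203477
0.15 [ 0.20609002 -0.61598502  0.2384965 ] [[ 3.17326905e-01 -9.48316041e-01 -5.66734308e-04]
 [-9.48315073e-01 -3.17327393e-01  1.35909226e-03]
 [-1.46868931e-03  1.06166146e-04 -9.99998916e-01]] [ 0.09476587  0.54914463 -0.09914916] 0.08533551152321728
```

View pics/scene0.png

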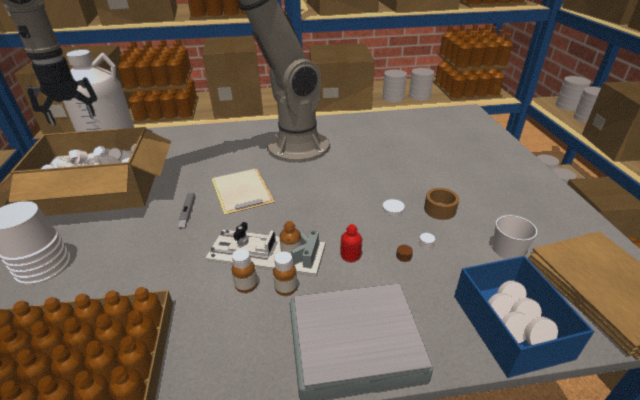

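View pics/top0.png

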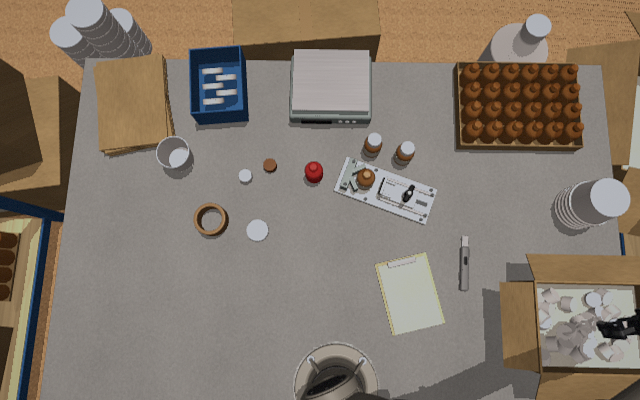

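View pics/wrist0.png

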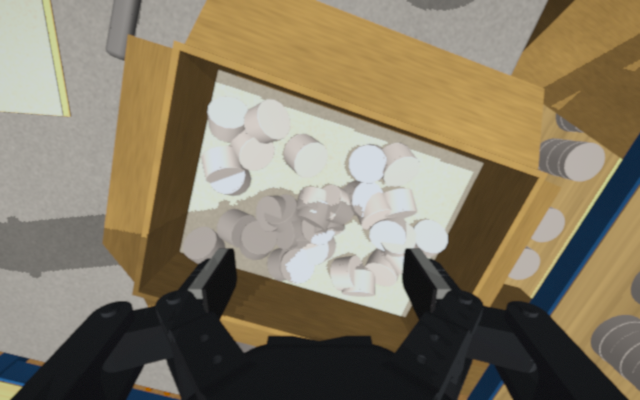

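Candidates for the cap, top view: small white disc (245,176), jar lid (257,230, larger, no), brown cap (270,165, no), caps on the finished bottles (373,140; 405,148, no), and the caps in the blue bin and the box (no). I choose (245,176) and check it in a crop along with the fixture.

```bash
python3 - <<'E'
from h import *
t=load('top0'); s=load('scene0')
def crop(d,x,y,w,h,W,H): return cv2.resize(d['pixels'][y:y+h,x:x+w,::-1],(W,H),interpolation=cv2.INTER_CUBIC)
a=crop(t,325,150,120,80,600,400); b=crop(t,225,150,60,45,267,200)
c=crop(s,200,210,140,90,533,343)
im=np.zeros((600,800,3),np.uint8); im[:400,:600]=a; im[400:,:267]=b; im[400:600,270:270+530]=cv2.resize(crop(s,200,210,140,90,140,90),(311,200)).repeat(1,1)[:, :530] if 0 else cv2.copyMakeBorder(crop(s,200,210,140,90,311,200),0,0,0,219,cv2.BORDER_CONSTANT)
cv2.imwrite('pics/crop0.png',im); 
def blob(d,x,y,w,h,f):
    p=d['pixels'][y:y+h,x:x+w]; m=f(cv2.cvtColor(p,cv2.COLOR_RGB2HSV).astype(int)).astype(np.uint8)
    n,l,st,ce=cv2.connectedComponentsWithStats(m); i=1+np.argmax(st[1:,4]); return ce[i]+[x,y],st[i]
white=lambda q:(q[...,2]>175)&(q[...,1]<45)
c1,st=blob(t,232,163,26,26,white); print('cap top',c1,st,onz(t,*c1,.024).round(4))
c2,st=blob(s,415,228,26,20,white); print('cap scene',c2,st,onz(s,*c2,.018).round(4))
amb=lambda q:(q[...,0]<22)&(q[...,1]>110)
c3,st=blob(t,345,155,35,40,amb); print('bottle',c3,st,onz(t,*c3,.07).round(4))
# base plate contour in top
p=t['pixels']
q=cv2.cvtColor(p,cv2.COLOR_RGB2HSV); m=((q[...,2]>165)&(q[...,1]<40)).astype(np.uint8); mm=np.zeros_like(m); mm[152:228,330:442]=m[152:228,330:442]
mm=cv2.morphologyEx(mm,cv2.MORPH_CLOSE,np.ones((9,9)))
ct=max(cv2.findContours(mm,0,2)[0],key=cv2.contourArea); box=cv2.boxPoints(cv2.minAreaRect(ct))
for u in box: print('plate',u,onz(t,*u,.012).round(4))
E
```

```text
cap top [244.47863248 174.76923077] [  7   6  12  12 117] [0.5738 0.2736 0.024 ]
cap scene [427.17241379 237.44827586] [  5   5  15  10 116] [0.5711 0.2754 0.018 ]
bottle [365.34210526 177.53508772] [ 12  14  18  18 228] [ 0.5598 -0.0712  0.07  ]
plate [333.37225 190.22629] [0.535  0.0162 0.012 ]
plate [345.927   155.70074] [ 0.6392 -0.0191  0.012 ]
plate [437.37958 188.9562 ] [ 0.5437 -0.2835  0.012 ]
plate [424.82483 223.48175] [ 0.4427 -0.2449  0.012 ]
```

View pics/crop0.png

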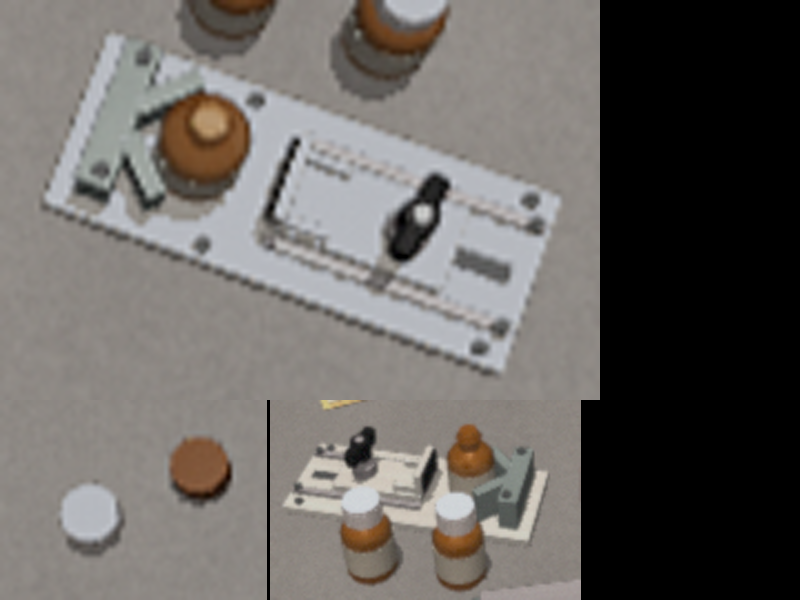

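The crop confirms it: a white ribbed-size cap about 12 px (38 mm) wide at (245,176), with the brown look-alike at (270,165) about 80 mm away. The fixture's V-block is at the left (world +y), the knob at about (409,193), and the wing roughly across the slide.

```bash
python3 - <<'E'
from h import *
t=load('top0'); s=load('scene0')
f=np.array([.5385,-.1376]); y=np.array([.3366,.9416]); x=np.array([.9416,-.3366])
def loc(p): return (p[:2]-f)@x,(p[:2]-f)@y
def dark(d,x0,y0,w,h):
    p=d['pixels'][y0:y0+h,x0:x0+w].max(2); m=(p<60).astype(np.uint8)
    n,l,st,ce=cv2.connectedComponentsWithStats(m); i=1+np.argmax(st[1:,4]); print(ce[i]+[x0,y0],st[i])
    return np.argwhere(l==i)[:,::-1]+[x0,y0]
P=dark(t,395,180,30,30)
for z in (.063,.07): 
    Q=np.array([onz(t,*u,z)[:2] for u in P]); e,v=np.linalg.eigh(np.cov(Q.T)); print('knob top',Q.mean(0),loc(Q.mean(0)),np.degrees(np.arctan2(*v[::-1,1])))
P=dark(s,228,218,25,30); c,r=ray(s,*P.mean(0)); print('knob scene',onz(s,*P.mean(0),.063),loc(onz(s,*P.mean(0),.063)))
print('dot',onz(t,409.8,192.8,.075),loc(onz(t,409.8,192.8,.075)))
for n,u,z in(('b',(373,138),.098),('c',(405,147),.098),('mouth',(367,174),.107),('red',(314,170),.06),('jawface',(381.5,185),.0555)):
    p=onz(t,*u,z); print(n,p.round(3),loc(p))
o=env.get_obs();k=np.array([.516,-.195,.2])
print('to hover', o['eef_rot'].T@(k-o['ee_pos'])*100)
E
```

```text
[407.98780488 193.64634146] [ 8  5 12 17 82]
knob top [ 0.51769434 -0.18940109] (np.float64(-0.0021543598500626342), np.float64(-0.05577908726311564)) 150.20353982694374
knob top [ 0.5162102  -0.18812566] (np.float64(-0.003981138848616419), np.float64(-0.05507770942974239)) 150.20353982694374
[240.3740458  231.57251908] [  6   4  13  18 131]
knob scene [ 0.52672326 -0.19083266  0.063     ] (np.float64(0.006829135667831597), np.float64(-0.054087926974675155))
dot [ 0.51757186 -0.19218725  0.075     ] (np.float64(-0.0013318675017507692), np.float64(-0.05844376996199804))
b [ 0.665 -0.09   0.098] (np.float64(0.10300706410882272), np.float64(0.08762364468867116))
c [ 0.641 -0.177  0.098] (np.float64(0.10937910187650883), np.float64(-0.0028739876985002456))
mouth [ 0.56  -0.073  0.107] (np.float64(-0.0012689906033112215), np.float64(0.06866946919156308))
red [0.582 0.072 0.06 ] (np.float64(-0.029828956913779774), np.float64(0.21172414053389066))
jawface [ 0.543 -0.117  0.056] (np.float64(-0.0028434317472949464), np.float64(0.02040390790980171))
to hover [-30.08271295 -42.74867706   3.88929808]
```

>>> {"api": "arm_command", "payload": {"rows": [[[-3,-4,0],-9],[[-6,-8,0],-18],[[-9,-12,0],-28],[[-12,-16,0],-38],[[-15,-20,0],-48],[[-18,-24,0],-58],[[-20,-28,0],-68],[[-22,-32,1],-78],[[-24,-36,1],-88],[[-27,-40,2],-98],[[-29,-42,3],-108],[[-30.4,-43,3.8],-118],[[-30.4,-43,3.8],-128],[[-30.4,-43,3.8],-132],[[-30.4,-43,3.8],-132],[[-30.4,-43,3.8],-132]], "hand": 0.4}}

```text
t: 2.15
ee_pos: [0.5172, -0.1913, 0.2008]
eef_rot: [[0.494, 0.87, -0.001], [0.87, -0.494, 0.001], [0.001, -0.001, -1.0]]
ft_force: [-1.1, 0.7, 0.1]
gripper_width: 0.0512
```

```bash
python3 - <<'E'
from h import *
d=grab('wrist','wrist1');o=env.get_obs();print(o['t'],o['ee_pos'],np.degrees(np.arctan2(o['eef_rot'][1,0],o['eef_rot'][0,0])),o['gripper_width'],o['joint_positions'],o['ft_force'])
print([proj(d,p) for p in ((.518,-.191,.063),(.5637,-.067,.012))])
E
```

```text
2.2 [ 0.51724497 -0.19129419  0.20085328] 60.44289661564211 0.05099759942215174 [ 42.68086258  16.94233173 -32.31009157 103.56222989  10.04587123
  62.42197653  67.25355264] [-0.87512083  0.9019509  -0.11345677]
[array([320.66569115, 190.95883646]), array([434.12909178, 161.08405454])]
```

View pics/wrist1.png

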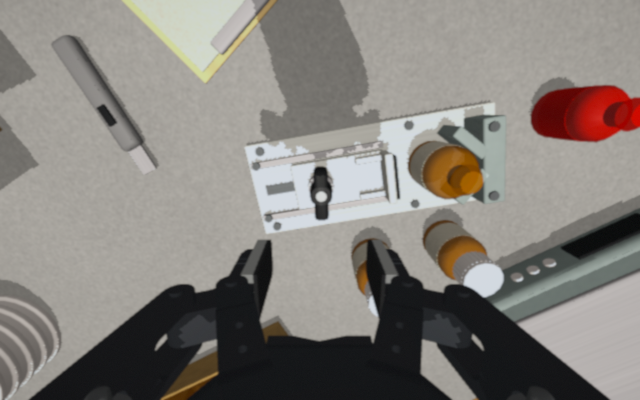

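The wrist view shows the knob at (321,191), matching the projected (320.7,191), with the wing along the tool's y. I'll descend and grip it.

>>> {"api": "arm_command", "payload": {"rows": [[[0,0,4],0],[[0.05,0,8],0],[[0.05,0,11],0],[[0.05,0,13.5],0],[[0.05,0,14.5],0],[[0.05,0,14.5],0]]}}

```text
t: 2.95
ee_pos: [0.5173, -0.1906, 0.0557]
eef_rot: [[0.493, 0.87, -0.001], [0.87, -0.493, 0.002], [0.001, -0.002, -1.0]]
ft_force: [-0.3, 0.1, 0.6]
gripper_width: 0.0514
```

>>> {"api": "arm_command", "payload": {"rows": [[[0,0,0],0],[[0,0,0],0],[[0,0,0],0],[[0,0,0],0],[[0,0,0],0],[[0,0,0],0]], "hand": 1}}

```text
t: 3.7
ee_pos: [0.5184, -0.1908, 0.057]
eef_rot: [[0.494, 0.87, 0.001], [0.87, -0.494, 0.001], [0.001, 0.0, -1.0]]
ft_force: [-0.8, 1.0, 5.4]
gripper_width: 0.0201
```

>>> {"api": "arm_command", "payload": {"rows": [[[0,0,0],0],[[0,0,0],0],[[0,0,0],0]]}}

```text
t: 4.08
ee_pos: [0.5184, -0.1907, 0.0571]
eef_rot: [[0.494, 0.87, 0.001], [0.87, -0.494, 0.001], [0.001, 0.0, -1.0]]
ft_force: [0.6, 0.8, 1.7]
gripper_width: 0.0198
```

```bash
python3 - <<'E'
from h import *
d=grab('wrist','wrist2');e=grab('scene','scene2')
im=np.vstack([d['pixels'][:300,150:550],cv2.resize(e['pixels'][190:300,190:340],(400,293),interpolation=2)]);cv2.imwrite('pics/c2.png',im[:,:,::-1])
E
```

```text
(no output)
```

View pics/c2.png

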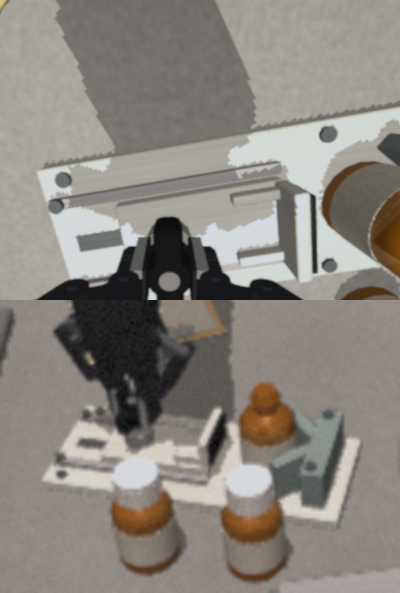

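>>> {"api": "arm_command", "payload": {"rows": [[[0.25,-0.04,0],0],[[0.5,-0.09,0],0],[[0.75,-0.13,0],0],[[1.0,-0.17,0],0],[[1.25,-0.22,0],0],[[1.5,-0.26,0],0],[[1.75,-0.3,0],0],[[2.0,-0.34,0],0],[[2.2,-0.38,0],0],[[2.4,-0.41,0],0],[[2.5,-0.43,0],0],[[2.5,-0.43,0],0]]}}

```text
t: 5.68
ee_pos: [0.527, -0.1667, 0.0571]
eef_rot: [[0.494, 0.87, 0.001], [0.87, -0.494, 0.001], [0.001, 0.0, -1.0]]
ft_force: [-1.3, -1.4, 2.0]
gripper_width: 0.0199
```

>>> {"api": "arm_command", "payload": {"rows": [[[0.1,-0.02,0],0],[[0.2,-0.035,0],0],[[0.2,-0.035,0],0],[[0.2,-0.035,0],0]]}}

```text
t: 6.18
ee_pos: [0.5271, -0.1664, 0.0571]
eef_rot: [[0.494, 0.869, -0.0], [0.869, -0.494, -0.001], [-0.001, 0.0, -1.0]]
ft_force: [-2.6, -5.9, 2.5]
gripper_width: 0.0196
```

>>> {"api": "arm_command", "payload": {"rows": [[[0.1,-0.02,0],0],[[0.2,-0.035,0],0],[[0.2,-0.035,0],0],[[0.2,-0.035,0],0]]}}

```text
t: 6.68
ee_pos: [0.5271, -0.1664, 0.0571]
eef_rot: [[0.495, 0.869, -0.001], [0.869, -0.495, -0.003], [-0.003, 0.0, -1.0]]
ft_force: [-2.6, -6.9, 3.4]
gripper_width: 0.0204
```

```bash
python3 - <<'E'
from h import *
d=grab('wrist','wrist3');e=grab('top','top3');s=grab('scene','scene3')
im=np.vstack([np.hstack([d['pixels'][100:300,250:550],cv2.resize(s['pixels'][210:280,250:340],(257,200),interpolation=2)]),cv2.resize(e['pixels'][150:220,330:440],(557,354),interpolation=2)]);cv2.imwrite('pics/c3.png',im[:,:,::-1])
p=cv2.cvtColor(e['pixels'],cv2.COLOR_RGB2HSV)[155:195,345:380].astype(int)
m=((p[...,0]<22)&(p[...,1]>110)).astype(np.uint8);n,l,st,ce=cv2.connectedComponentsWithStats(m);i=1+np.argmax(st[1:,4]);u=ce[i]+[345,155];print(u,onz(e,*u,.07))
E
```

```text
[363.77927928 177.12162162] [ 0.56089614 -0.06683615  0.07      ]
```

View pics/c3.png

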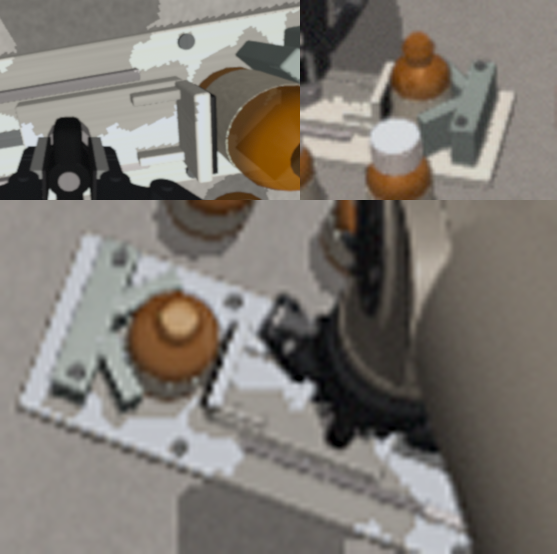

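Bottle moved about 4.5 mm to the V and the jaw stalls at 7 N: it's home. Now I'll turn clockwise while keeping the push.

>>> {"api": "arm_command", "payload": {"rows": [[[0.2,-0.035,0],6],[[0.2,-0.035,0],12],[[0.2,-0.035,0],18],[[0.2,-0.035,0],24],[[0.2,-0.035,0],30],[[0.2,-0.035,0],36],[[0.2,-0.035,0],42],[[0.2,-0.035,0],42]]}}

```text
t: 7.82
ee_pos: [0.5284, -0.1653, 0.0571]
eef_rot: [[0.95, 0.313, 0.0], [0.313, -0.95, -0.004], [-0.001, 0.004, -1.0]]
ft_force: [-0.2, -5.1, 1.2]
gripper_width: 0.0202
```

>>> {"api": "arm_command", "payload": {"rows": [[[0.13,-0.15,0],5],[[0.13,-0.15,0],10],[[0.13,-0.15,0],15],[[0.13,-0.15,0],20],[[0.1,-0.1,0],25],[[0.1,-0.1,0],30],[[0.1,-0.1,0],34],[[0.1,-0.1,0],34]]}}

```text
t: 8.82
ee_pos: [0.5298, -0.1653, 0.0571]
eef_rot: [[0.962, -0.272, 0.002], [-0.272, -0.962, -0.006], [0.004, 0.005, -1.0]]
ft_force: [-0.4, -5.4, 0.5]
gripper_width: 0.02
```

```bash
python3 - <<'E'
from h import *
o=env.get_obs();print(o['ee_pos'],np.degrees(np.arctan2(o['eef_rot'][1,0],o['eef_rot'][0,0])),o['ft_torque'],o['ft_force'],o['joint_positions'])
E
```

```text
[ 0.5297922  -0.16531427  0.0571429 ] -15.787657903753237 [-1.18962178  0.00779337 -0.03265794] [-0.41466623 -5.42781848  0.46113524] [ 22.10717106  25.28876801 -11.63494579 110.78394654   7.52702646
  44.43599567  -9.59961285]
```

>>> {"api": "arm_command", "payload": {"rows": [[[0,0,0],0],[[0,0,0],0],[[0,0,0],0],[[0,0,0],0],[[0,0,0],0]], "hand": 0.4}}

```text
t: 9.45
ee_pos: [0.5298, -0.1651, 0.0571]
eef_rot: [[0.962, -0.272, 0.002], [-0.272, -0.962, -0.006], [0.004, 0.005, -1.0]]
ft_force: [-0.0, -1.3, -0.4]
gripper_width: 0.0512
```

>>> {"api": "arm_command", "payload": {"rows": [[[0,0,-2],0],[[0,0,-5],0],[[0,0,-9],0],[[0,0,-13],0],[[0,0,-15],0],[[0,0,-15],0]]}}

```text
t: 10.2
ee_pos: [0.5307, -0.1644, 0.2089]
eef_rot: [[0.962, -0.272, 0.006], [-0.272, -0.962, -0.007], [0.008, 0.005, -1.0]]
ft_force: [-0.9, 0.3, 0.1]
gripper_width: 0.0509
```

```bash
python3 - <<'E'
from h import *
d=grab('wrist','wrist4');o=env.get_obs();print(o['t'],o['ee_pos'],o['eef_rot'].round(3).tolist(),o['gripper_width'])
print(proj(d,(.5637,-.067,.107)))
print('to cap',o['eef_rot'].T@(np.array([.573,.274,.15])-o['ee_pos'])*100)
E
```

```text
10.25 [ 0.52957784 -0.16422408  0.20727127] [[0.962, -0.272, 0.003], [-0.272, -0.962, -0.006], [0.005, 0.005, -1.0]] 0.051275149325744826
[325.96734794  70.83313173]
to cap [ -7.76563605 -43.38049222   5.46681508]
```

View pics/wrist4.png

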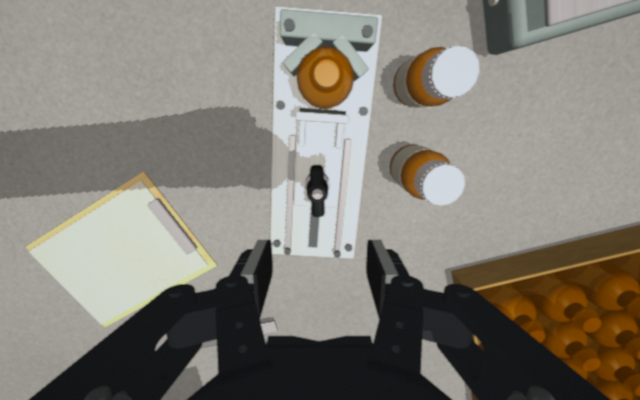

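The wing now lies along the slide (321,190), and the mouth at (327,73) is within about 2 mm of where the home position projects. Now to the cap.

>>> {"api": "arm_command", "payload": {"rows": [[[-0.5,-3,0],0],[[-1.4,-8,0],0],[[-2.3,-13,0],0],[[-3.2,-18,0],0],[[-4.1,-23,0],0],[[-5,-28,0],0],[[-5.9,-33,0],0],[[-6.8,-38,0],0],[[-7.6,-42,0],0],[[-7.77,-43.4,1],0],[[-7.77,-43.4,3],0],[[-7.77,-43.4,5.5],0],[[-7.77,-43.4,5.5],0],[[-7.77,-43.4,5.5],0]], "hand": 0.25}}

```text
t: 12.0
ee_pos: [0.5734, 0.2725, 0.1495]
eef_rot: [[0.962, -0.274, 0.003], [-0.274, -0.962, -0.007], [0.005, 0.006, -1.0]]
ft_force: [-0.3, 0.4, 0.6]
gripper_width: 0.0641
```

```bash
python3 - <<'E'
from h import *
w=load('wrist4'); print('mouth',onz(w,327,73,.107))
d=grab('wrist','wrist5');o=env.get_obs();print(o['t'],o['ee_pos'],o['eef_rot'].round(3).tolist(),o['gripper_width'])
g=proj(d,(.573,.274,.024));print(g)
x0,y0=(g-45).astype(int); p=cv2.cvtColor(d['pixels'],cv2.COLOR_RGB2HSV)[y0:y0+90,x0:x0+90].astype(int)
m=((p[...,2]>200)&(p[...,1]<40)).astype(np.uint8);n,l,st,ce=cv2.connectedComponentsWithStats(m);i=1+np.argmax(st[1:,4]);u=ce[i]+[x0,y0];print(u,st[i],onz(d,*u,.02),onz(d,*u,.024))
E
```

```text
mouth [ 0.56405888 -0.06868772  0.107     ]
12.05 [0.57369838 0.27322986 0.15024933] [[0.962, -0.273, 0.004], [-0.273, -0.962, -0.006], [0.006, 0.005, -1.0]] 0.06386074853395302
[318.3037841  190.02521538]
[319.12655971 191.92869875] [  28   28   38   38 1122] [0.57294561 0.27085635 0.02      ] [0.57323759 0.27197279 0.024     ]
```

View pics/wrist5.png

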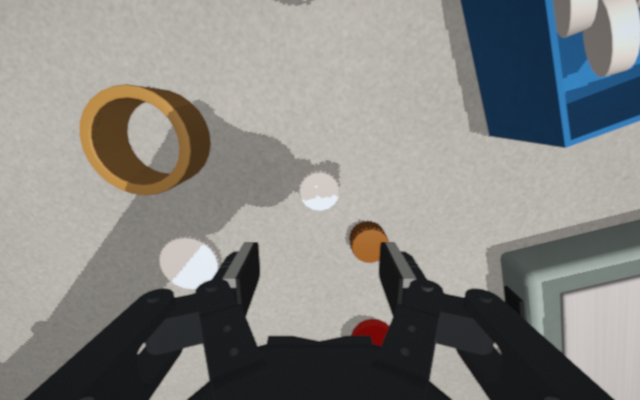

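Wrist view: white cap at (319,192), i.e. (0.573,0.272) as measured before. The brown cap at (368,242) is clear of the fingers. Descending and gripping.

>>> {"api": "arm_command", "payload": {"rows": [[[0,0.1,4],0],[[0,0.1,8],0],[[0,0.1,11],0],[[0,0.1,13],0],[[0,0.1,13.8],0],[[0,0.1,13.8],0]]}}

```text
t: 12.8
ee_pos: [0.5744, 0.2716, 0.0127]
eef_rot: [[0.962, -0.274, 0.005], [-0.274, -0.962, -0.006], [0.006, 0.004, -1.0]]
ft_force: [0.9, 0.8, 0.6]
gripper_width: 0.0642
```

>>> {"api": "arm_command", "payload": {"rows": [[[0,0,0],0],[[0,0,0],0],[[0,0,0],0],[[0,0,0],0],[[0,0,0],0],[[0,0,0],0]], "hand": 1}}

```text
t: 13.55
ee_pos: [0.5756, 0.2723, 0.0145]
eef_rot: [[0.962, -0.274, 0.007], [-0.274, -0.962, -0.005], [0.008, 0.002, -1.0]]
ft_force: [-1.1, -0.3, 6.8]
gripper_width: 0.036
```

>>> {"api": "arm_command", "payload": {"rows": [[[0,0,-1],0],[[0,0,-3],0],[[0,0,-7],0],[[0,0,-12],0],[[0,0,-16],0],[[0,0,-19],0],[[0,0,-19],0],[[0,0,-19],0]]}}

```text
t: 14.55
ee_pos: [0.5736, 0.2728, 0.2041]
eef_rot: [[0.962, -0.274, 0.007], [-0.274, -0.962, -0.005], [0.008, 0.003, -1.0]]
ft_force: [0.2, 0.4, 0.1]
gripper_width: 0.036
```

```bash
python3 - <<'E'
from h import *
d=grab('wrist','wrist6');o=env.get_obs();R=o['eef_rot'];print(o['t'],o['ee_pos'],R.round(3).tolist(),o['gripper_width'])
for z in (-.03,-.02,-.011,0): print(z,proj(d,o['ee_pos']+R@[0,0,z]))
print('to mouth',R.T@(np.array([.564,-.068,o['ee_pos'][2]])-o['ee_pos'])*100)
E
```

```text
14.6 [0.57337243 0.27254082 0.20339267] [[0.962, -0.274, 0.006], [-0.274, -0.962, -0.006], [0.007, 0.004, -1.0]] 0.03570865253484893
-0.03 [320.64397799 289.90655912]
-0.02 [320.4850115 277.0466063]
-0.011 [320.36034346 266.96130371]
0 [320.22717143 256.18805165]
to mouth [ 8.41669109 33.01029965  0.19582677]
```

View pics/wrist6.png

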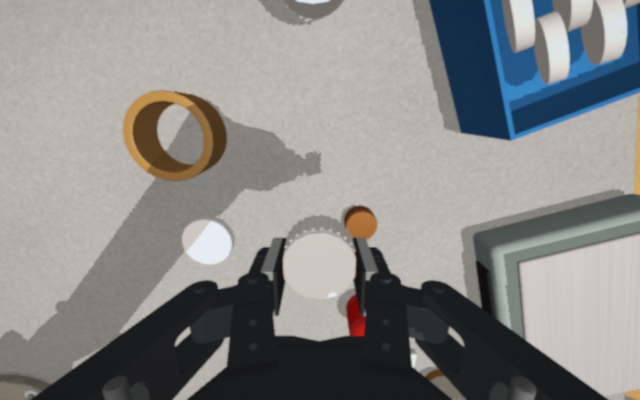

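Cap held straight, centre (319,266) as predicted on the tool axis. I'll stop past the bottle to measure the mouth with the same camera.

>>> {"api": "arm_command", "payload": {"rows": [[[0.6,3,0],0],[[1.6,8,0],0],[[2.6,13,0],0],[[3.6,18,0],0],[[4.6,23,0],0],[[5.6,28,0],0],[[6.6,33,0],0],[[7.6,38,0],0],[[8.4,41,0],0],[[8.4,42,0],0],[[8.4,42,0],0],[[8.4,42,0],0]]}}

```text
t: 16.1
ee_pos: [0.5394, -0.152, 0.2054]
eef_rot: [[0.963, -0.271, 0.005], [-0.271, -0.963, -0.005], [0.006, 0.003, -1.0]]
ft_force: [0.6, -0.0, 0.5]
gripper_width: 0.0356
```

```bash
python3 - <<'E'
from h import *
d=grab('wrist','wrist7');o=env.get_obs();R=o['eef_rot'];print(o['t'],o['ee_pos'],R.round(3).tolist(),o['gripper_width'])
g=proj(d,(.564,-.068,.107));print(g)
x0,y0=(g-60).astype(int);y0=max(y0,0);c=d['pixels'][y0:y0+120,x0:x0+120,::-1];cv2.imwrite('pics/c7.png',cv2.resize(c,(600,600),interpolation=2));print(x0,y0)
E
```

```text
16.15 [ 0.53951968 -0.15211025  0.20555506] [[0.963, -0.271, 0.005], [-0.27, -0.963, -0.005], [0.007, 0.003, -1.0]] 0.03592379149027227
[320.44284105  92.08521387]
260 32
```

View pics/c7.png

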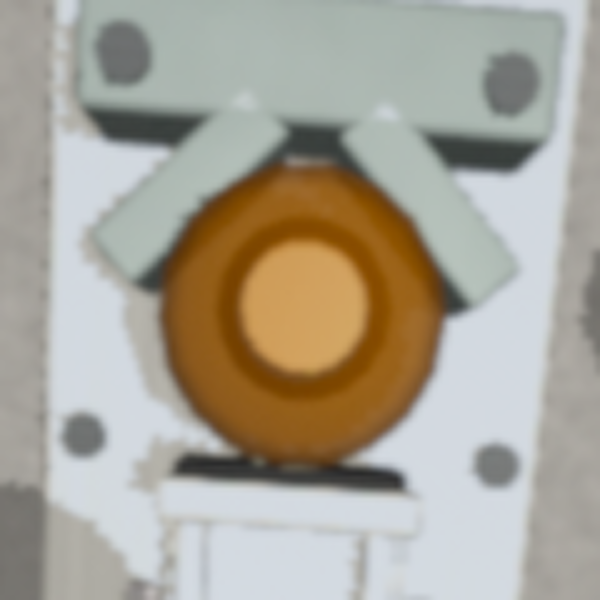

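Crop shows the bottle snug in both V faces with the jaw against it; the mouth centre is at (320.4,93), i.e. (0.5637,-0.0686). Moving above it.

>>> {"api": "arm_command", "payload": {"rows": [[[0,-2,0],0],[[0,-5,0],0],[[0.05,-7.5,0],0],[[0.08,-8.7,1.5],0],[[0.08,-8.7,4],0],[[0.08,-8.7,6.5],0],[[0.08,-8.7,6.8],0],[[0.08,-8.7,6.8],0],[[0.08,-8.7,6.8],0]]}}

```text
t: 17.27
ee_pos: [0.565, -0.069, 0.1383]
eef_rot: [[0.963, -0.271, 0.007], [-0.271, -0.963, -0.005], [0.008, 0.003, -1.0]]
ft_force: [0.2, 0.1, -0.2]
gripper_width: 0.0357
```

```bash
python3 - <<'E'
from h import *
d=grab('scene','scene8');t=grab('wrist','wrist8');o=env.get_obs();R=o['eef_rot'];print(o['t'],o['ee_pos'],R.T@(np.array([.5637,-.0686,.1005])-o['ee_pos'])*100,o['ft_force'])
im=np.hstack([cv2.resize(d['pixels'][190:270,250:330],(400,400),interpolation=2),t['pixels'][0:400,120:520]]);cv2.imwrite('pics/c8.png',im[:,:,::-1])
E
```

```text
17.375 [ 0.56490118 -0.06900209  0.13828465] [-0.1583295  -0.01740532  3.77723076] [ 0.21490352 -0.09830649  0.77018728]
```

View pics/c8.png

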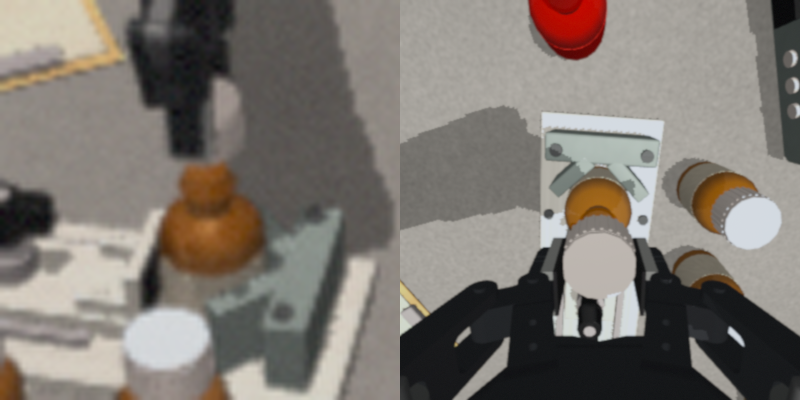

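>>> {"api": "arm_command", "payload": {"rows": [[[-0.15,0,0.5],0],[[-0.15,0,1.2],0],[[-0.15,0,1.9],0],[[-0.15,0,2.4],0],[[-0.15,0,2.6],0],[[-0.15,0,2.6],0]]}}

```text
t: 18.12
ee_pos: [0.5636, -0.0687, 0.1121]
eef_rot: [[0.963, -0.271, 0.007], [-0.271, -0.963, -0.005], [0.008, 0.003, -1.0]]
ft_force: [-0.4, -0.4, 0.1]
gripper_width: 0.0356
```

>>> {"api": "arm_command", "payload": {"rows": [[[0,0,0.2],0],[[0,0,0.4],0],[[0,0,0.6],0],[[0,0,0.8],0],[[0,0,0.9],0],[[0,0,0.9],0]]}}

```text
t: 18.88
ee_pos: [0.5631, -0.0689, 0.1024]
eef_rot: [[0.963, -0.27, 0.006], [-0.27, -0.963, -0.005], [0.007, 0.004, -1.0]]
ft_force: [0.5, 0.4, -2.8]
gripper_width: 0.036
```

>>> {"api": "arm_command", "payload": {"rows": [[[0,0,0.2],0],[[0,0,0.4],0],[[0,0,0.4],0],[[0,0,0.4],0]]}}

```text
t: 19.38
ee_pos: [0.5633, -0.0692, 0.1004]
eef_rot: [[0.963, -0.271, 0.006], [-0.271, -0.963, -0.006], [0.008, 0.004, -1.0]]
ft_force: [-3.8, -0.1, 13.0]
gripper_width: 0.0358
```

>>> {"api": "arm_command", "payload": {"rows": [[[0,0,0.3],0],[[0,0,0.6],0],[[0,0,0.6],0],[[0,0,0.6],0],[[0,0,0.6],0]]}}

```text
t: 20.0
ee_pos: [0.5639, -0.0694, 0.1002]
eef_rot: [[0.962, -0.271, 0.007], [-0.271, -0.962, -0.008], [0.009, 0.006, -1.0]]
ft_force: [-12.0, 1.1, 36.9]
gripper_width: 0.0358
```

```bash
python3 - <<'E'
from h import *
d=grab('scene','scene9');t=grab('wrist','wrist9');o=env.get_obs();R=o['eef_rot'];print(o['t'],o['ee_pos'],o['ft_force'],o['gripper_width'])
for z in (.107,.110,.113): print(z,proj(t,(.5637,-.0688,z)),proj(d,(.5637,-.0688,z)))
im=np.hstack([cv2.resize(d['pixels'][190:270,250:330],(400,400),interpolation=2),t['pixels'][0:400,120:520]]);cv2.imwrite('pics/c9.png',im[:,:,::-1])
E
```

```text
20.1 [ 0.56392516 -0.06940263  0.10023434] [-12.29582476   0.23962204  36.97766949] 0.03583914537442301
0.107 [320.00890102 262.01163015] [290.32263215 222.21641379]
0.11 [320.0874279  265.09840422] [290.24668019 221.22593954]
0.113 [320.16919816 268.31267083] [290.1704368  220.23166477]
```

View pics/c9.png

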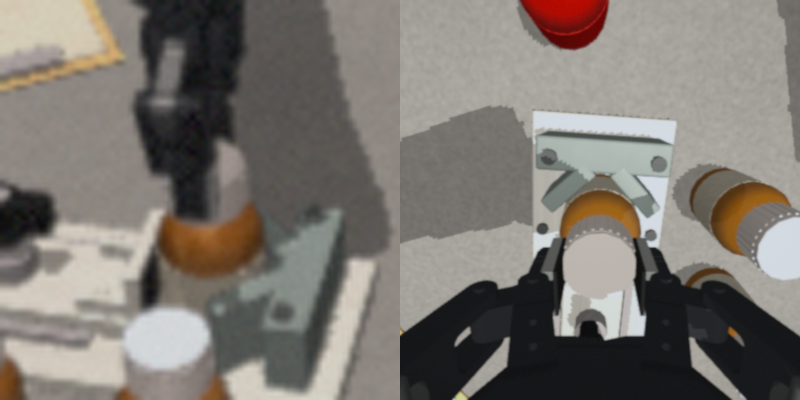

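>>> {"api": "arm_command", "payload": {"rows": [[[0,0,0.4],0],[[0,0,0.4],0],[[0,0,0.4],0],[[0,0,0.4],0],[[0,0,0.4],0]]}}

```text
t: 20.72
ee_pos: [0.5638, -0.0694, 0.1003]
eef_rot: [[0.962, -0.272, 0.006], [-0.272, -0.962, -0.009], [0.008, 0.007, -1.0]]
ft_force: [-10.2, 0.8, 27.2]
gripper_width: 0.0359
```

>>> {"api": "arm_command", "payload": {"rows": [[[-0.05,0,0.35],0],[[-0.05,0,0.35],0],[[-0.05,0,0.35],0],[[-0.05,0,0.35],0],[[-0.05,0,0.35],0],[[-0.05,0,0.35],0]]}}

```text
t: 21.48
ee_pos: [0.5637, -0.0694, 0.1004]
eef_rot: [[0.962, -0.272, 0.007], [-0.272, -0.962, -0.01], [0.009, 0.008, -1.0]]
ft_force: [-6.8, 0.5, 22.9]
gripper_width: 0.0355
```

```bash
python3 - <<'E'
from h import *
t=grab('top','top10');w=grab('wrist','w10');o=env.get_obs();print(o['t'],o['ee_pos'],o['ft_force'],o['gripper_width'],abs(o['qvel']).max())
E
```

```text
21.575 [ 0.56367508 -0.06936143  0.10035945] [-7.86064303  0.19784197 22.81116688] 0.03544203703296109 0.057891365368971645
```

Steady at 23 N down, at the home height. Handing in.

```bash
python3 -c "
from station import env
print(env.finish_job()); o=env.get_obs(); print(o['t'],o['ee_pos'],o['ft_force'])"
```

```text
the job is handed in; nothing more can be done
None
the job is handed in; nothing more can be done
```

The bottle is clamped in the V-block with the knob locked, and the white cap is pressed onto its neck. I handed the job in with the arm still holding the cap down.

- **Jaw:** I pushed it by its wing knob until it stalled at about 7 N, having travelled about 26 mm. The bottle slid about 4.5 mm, and the close view showed it against both V faces with the jaw touching it.
- **Knob:** I turned it 76° clockwise to about 1.5 rad. The wrist picture shows the wing lying along the slide.
- **Cap:** The small white cap went on until it stopped hard at TCP height 0.1004 m, where I expected 0.1005 m for fully home. Pressing up to 37 N moved it only 0.2 mm further, so it is on the rim.
- **At hand-in (t = 21.6 s):** The arm was steady, pressing down with about 23 N. There was also about 8 N of sideways force that I did not remove.
- **Not seen directly:** I did not catch the click itself. Force was only 2.8 N the wrong way just before landing, so I take it to be home from the height and the hard stop. I also did not measure the bystanders again at the end, though no move came into contact with them.

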